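# Cover the ultrasonic cleaner and switch it on

## Robot

A 6-joint arm with a two-finger parallel gripper is mounted at the origin on the work surface. World frame = base frame: x ahead of the robot, y to its left, z up, the work surface at z = 0. Lengths are in m, angles in rad, forces in N, time in s.
With the tool pointing down it reaches from about 0.275 to 0.75 m from the base axis. Payload 10.2 kg.
Tool frame: the origin (TCP) lies midway between the tips of the shut fingers; the grasp point (between the pads) lies manip.grip_depth behind it (manip.grip_depth is the distance from the TCP to the grasp point, in m); z points along the fingers, y is the direction in which the jaws open and shut (so a half turn about z gives the same grasp; the last joint's range is limited). The gripper opens to 88 mm and grips with 3 to 60 N. Pads are 18 mm wide; open, the fingers measure 123 mm over their backs; the gripper's body (75 mm by 187 mm) begins 45 mm behind the grasp point.
Start: joints at [-1.381, 0.313, 1.498, -0, 1.331, -0.223], TCP at [0.211, -0.481, 0.239] pointing down, gripper open.
Joint ranges: [-2.94, 2.94], [-0.97, 2.17], [0.19, 2.56], [-1.23, 4.37], [0.02, 3.11], [-2.88, 2.88]. Speed limits (rad/s): [2.39, 2.39, 3.01, 3.14, 3.14, 3.14].

## Interface

Orientations are given as a unit quaternion [x, y, z, w].
In Python, from bench import manip gives the robot as it stands.
- The arm moves only by the tool jog_arm, never from a script. Its argument "increments" is a list of rows, each an object of numbers: "tx", "ty", "tz": the shift along the tool's x, y, z in mm; "wx", "wy", "wz": the turn, a rotation vector about the tool's x, y, z in degrees. A call has 1 to 10 rows; each row is the pose to reach, as a shift and turn from the pose measured when the call began, along the tool's axes at that moment; what a row does not reach only later rows make up. A row lasts 1/8 s, in which the tool goes at most 62.5 mm and 10.7 degrees, less where a joint would pass 70% of its speed; a pose out of reach is approached as far as the arm can. A call with a gripper value outside its range is refused whole. "fingers" is the closure in counts, from 0 (fully open) to 255 (shut), set as the call begins (left out, the last holds). The fingers move at their own pace and stop on an object; "newtons" is the grip in N (left out, the last holds). Time passes only in rows, so rows that repeat a pose let the fingers close. It gives the time, the measured TCP pose, the force and the opening at its end, in the units of the state.
- manip.get_obs(): the state, without advancing time (a new reading comes with each control period).
- manip.camera(name): name is "scene" or "top" or "wrist"; returns the picture (400x640x3 uint8, red, green, blue); there is no depth.
- manip.calibration(name): a dict with "K" (3x3 intrinsics, pixels), "origin" and "orientation" of the camera in the world; the wrist camera has in their place "tool_from_camera" (4x4, takes a point from camera to tool coordinates, whose origin is the TCP and whose axes are the flange's). Camera axes: x right, y down, z forward; pixel columns grow to the right and rows downward; lengths in m; the calibration is good to about 2 mm. A picture is of the moment at which its call begins: read the wrist's pose just before it. calibration takes no time and is no camera call.
- manip.job_done(): hands the job in, once; it reports no verdict.
The state is a dict: "clock": time; "joint_pos": joint angles; "joint_vel": joint speeds; "joint_efforts": joint torques, N m; "eef_pos": TCP position; "tool_rot": TCP orientation; "force": force on the tool from outside, world axes, zero at the start; "moment": the same for the moment, N m; "opening": finger opening in m.
Only numpy, scipy, OpenCV 4.12 (cv2) and the standard library are available. Lean on these libraries where they do the work, as an engineer would, in place of code of your own. Each camera call takes 0.05 s, during which the arm holds its last target. There are 200 camera calls.

## Task

Get the ultrasonic cleaner ready and start it: take the buff stick off its open tank and lay it flat, felt side up, on a free spot of the bench, then set the tank's own cover (the larger of the two) on the tank so that it drops into the mouth all round and sits level. Only when the cover is on, turn the rotary isolator's handle clockwise from off fully to on. Set things down gently, do not drop them, and leave the small cover, jar, bottle and buffing wheel where they are.

Things in the scene. Friction and masses are not known exactly. Their poses are not given: they have to be found in the camera images.
- tank: ultrasonic cleaner, fixed (sizes in mm): white housing 190 (x) x 170 (y), 150 high; raised steel rim round its mouth, 162 x 142 outside, 6 wide, top 156 above the bench. Mouth 150 (x) x 130 (y), upright walls, floor at 50. A clear upright guard, 190 long, 6 thick, from bench to 270 high, runs along its +y side, inner face 102 from centre. Origin: centre of underside, z up; yaw within 30 degrees
- tank_mouth (a point): centre of the tank's mouth at the top of the rim, 156 mm above the bench; axes as the tank's
- cover: the tank's cover, loose, 0.4 kg: steel plate 172 (x) x 152 (y) x 4; below it a lip, a frame 142 x 122 outside, 9 deep, that drops into the mouth (4 play each side, either way round) till the plate rests on the rim. On top a black bar handle along x, 95 long, 14 wide, 14 high, centre 48 above the origin, 28 free under it. Origin: centre of lip's lower edge; seated 147 above the tank's
- cover_handle (a point): middle of the cover's bar handle, axes as the cover's (bar along x)
- small_cover: bystander: similar smaller steel cover of another bath, plate 125 (x) x 105 (y) mm, lip 95 x 75, bar handle 75 long, 55 high overall; loose. Origin: centre of the lip's lower edge
- buff_stick: buff stick, loose: flat wooden bar 220 (its x) x 30 (y) mm, 12 thick, with a grey felt strip 140 x 30 x 4 mm on top (from 35 mm behind to 105 mm ahead of the centre along x), 16 high in all. Origin: centre of the wood's underside, z up. It starts lying across the tank's rim, roughly along the tank's x
- isolator_base: isolator box, fixed on the bench: grey, 90 x 90 mm, 60 high, with a round 72 mm plate on top to 66. Origin: centre of the underside, z up
- isolator (a joint): angle of the isolator's handle: 0 off (bar along the box's x), 1.571 fully on (turned clockwise seen from above, bar along the box's y), stops at both ends, stays where it is left. It starts near 0
- isolator_grip (a point): on the handle's vertical axis, at the height to grip, 90 mm above the bench; turns with the handle, x along the bar. The handle is an upright black bar 70 long, 14 wide, from 72 to 102 mm above the bench
- jar: bystander: amber glass jar, 70 diameter, 85 high, loose. Origin: centre of the underside
- bottle: bystander: white plastic bottle, 68 diameter, 190 high, loose. Origin: centre of the underside
- buff_wheel: bystander: buffing wheel lying flat, 150 diameter, 22 thick (28 at the hub), loose. Origin: centre of the underside
Things that resemble listed ones, but are neither listed nor needed, are in the scene too. Leave any purple look-alike of the cover alone.

How it is judged:
By the outcome, as a careful person would: the job done as asked, in the order asked, and still so for the second after the job is handed in, with the robot touching nothing.
It also fails if it takes over 72 s, if anything falls off the work surface, if the arm or the gripper's body presses on something with over 40 N, if the wrist force passes 120 N, or if a joint passes its speed limit or range.

## Working session

There is one attempt and no reset: what is moved stays moved. The work goes in short steps, Python scripts to look and compute and a tool call to move; the robot and the scene stay as the last step left them, time stands still between calls to the robot, and variables do not carry over. Pictures are saved under pics/ and viewed, about 8 in all and at most 12, crops included, and the job is handed in when it is done.

Besides the shell and the picture viewer there is one more tool, called after "Request:" in YAML: its name, and indented under it one key for each argument. jog_arm: Moves the arm, as the interface text tells. Its arguments: {"type":"object","properties":{"increments":{"type":"array"},"fingers":{"type":"number"},"newtons":{"type":"number"}},"required":["increments"]}

```bash
ls; mkdir -p pics; python3 - <<'E'
from bench import manip
import cv2,numpy as np
o=manip.get_obs();print(o['clock'],o['eef_pos'],o['tool_rot'],o['opening'],manip.grip_depth)
for n in ('scene','top'):
    im=manip.camera(n);cv2.imwrite(f'pics/{n}0.png',im[:,:,::-1]);c=manip.calibration(n);print(n,c)
print(manip.calibration('wrist'))
E
```

```text
pics
0.0 [ 0.21056197 -0.48065046  0.23815846] [ 9.78774210e-01  2.04940550e-01  8.39045311e-06 -6.46020749e-04] 0.08826581356884304 0.0187
scene {'K': array([[518.37269534,   0.        , 315.13492918],
       [  0.        , 518.37269534, 201.48031025],
       [  0.        ,   0.        ,   1.        ]]), 'origin': array([ 1.254528  , -0.13799374,  1.05916836]), 'orientation': array([ 0.73644125,  0.58828652, -0.21550565, -0.25520691])}
top {'K': array([[462.50523993,   0.        , 320.39714362],
       [  0.        , 462.50523993, 200.38869413],
       [  0.        ,   0.        ,   1.        ]]), 'origin': array([ 0.21021904, -0.00409506,  1.53200976]), 'orientation': array([-0.70373596,  0.7037856 , -0.06866443,  0.06875118])}
{'K': array([[347.146412  ,   0.        , 320.29925894],
       [  0.        , 347.146412  , 203.35864357],
       [  0.        ,   0.        ,   1.        ]]), 'tool_from_camera': array([[ 1.20487199e-03, -9.50340696e-01, -3.11209108e-01,
         7.97533163e-02],
       [ 9.99999116e-01,  1.31985000e-03, -1.58852172e-04,
        -6.65461868e-04],
       [ 5.61713026e-04, -3.11208642e-01,  9.50341447e-01,
        -1.45746109e-01],
       [ 0.00000000e+00,  0.00000000e+00,  0.00000000e+00,
         1.00000000e+00]])}
```

View pics/scene0.png

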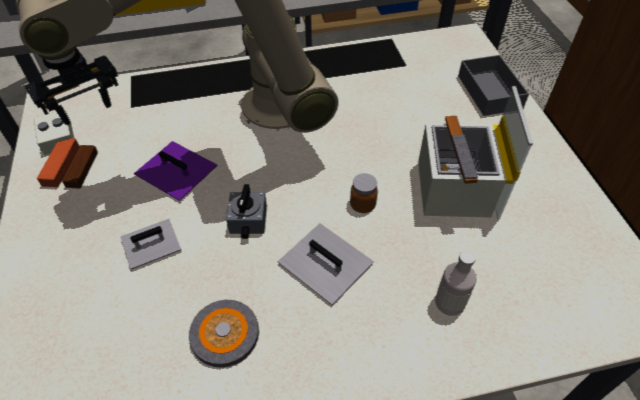

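View pics/top0.png

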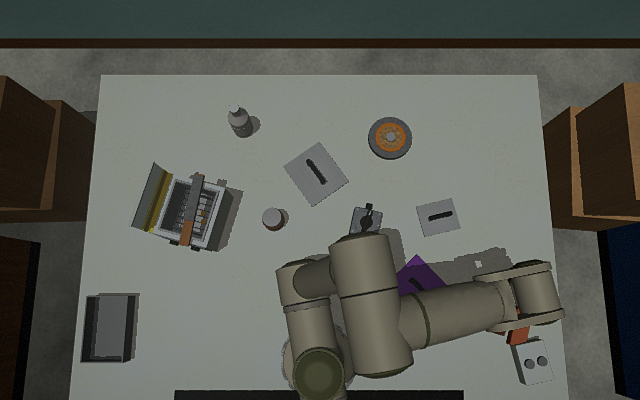

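The scene view shows the tank with the stick at about (465,155), the cover at (325,262), the isolator at (246,212) and the purple decoy at (176,170). The top view agrees: tank (190,213), cover (316,173), isolator (366,220). I'll enlarge the details.

```bash
python3 - <<'E'
import cv2,numpy as np
t=cv2.imread('pics/top0.png');s=cv2.imread('pics/scene0.png')
cv2.imwrite('pics/c1.png',cv2.convertScaleAbs(cv2.resize(t[130:260,130:390],None,fx=3,fy=3,interpolation=2),alpha=1.5))
a=cv2.resize(s[85:225,410:540],None,fx=3.5,fy=3.5,interpolation=2);b=cv2.resize(s[175:305,215:375],None,fx=2,fy=3.5*140/130,interpolation=2)[:490]
b=cv2.resize(s[175:315,215:315],None,fx=3.3,fy=3.5,interpolation=2)
cv2.imwrite('pics/c2.png',cv2.convertScaleAbs(np.hstack([a,b]),alpha=1.3));print(a.shape,b.shape)
E
```

```text
(490, 455, 3) (490, 330, 3)
```

View pics/c1.png

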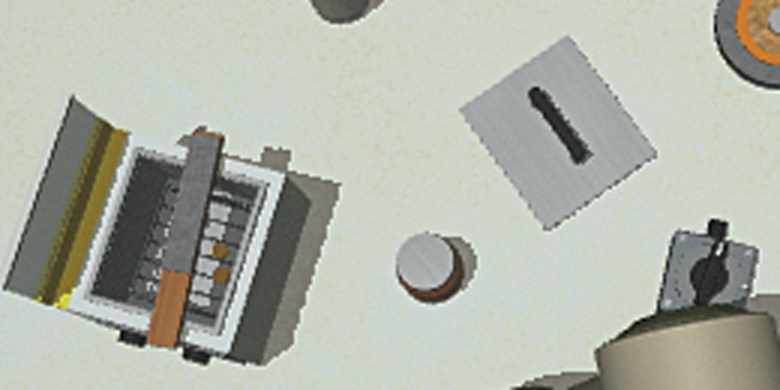

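View pics/c2.png

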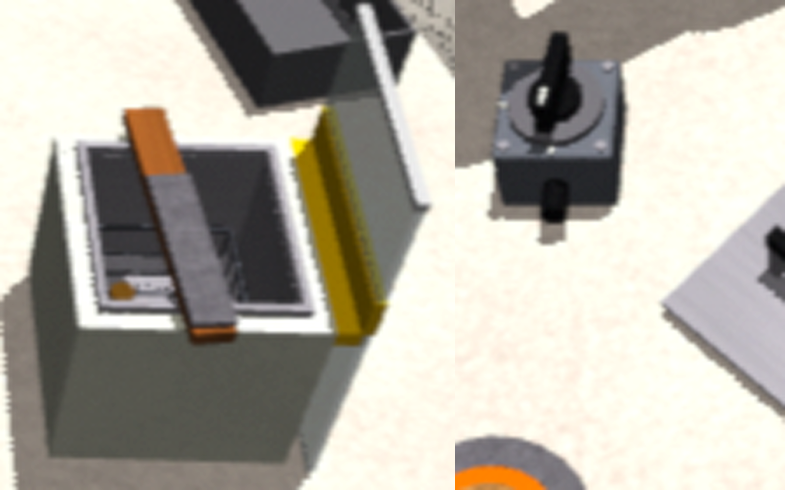

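```bash
cat > h.py <<'E'
import cv2,numpy as np
from scipy.spatial.transform import Rotation as R
from bench import manip
def ray(n,uv,z,o=None):
    c=manip.calibration(n);uv=np.atleast_2d(np.asarray(uv,float))
    if n=='wrist':
        T=np.eye(4);T[:3,:3]=R.from_quat(o['tool_rot']).as_matrix();T[:3,3]=o['eef_pos'];T=T@c['tool_from_camera'];Rm,p=T[:3,:3],T[:3,3]
    else: Rm,p=R.from_quat(c['orientation']).as_matrix(),c['origin']
    d=np.c_[uv,np.ones(len(uv))]@np.linalg.inv(c['K']).T@Rm.T
    return p+d*((z-p[2])/d[:,2])[:,None]
def rect(P):
    return cv2.minAreaRect((np.asarray(P)[:,:2]*1000).astype(np.float32))
E
python3 - <<'E'
from h import *
np.set_printoptions(precision=4,suppress=True)
S=lambda p:np.array(p)/3.5+[410,85]-.35
T=lambda p:np.array(p)/3+[130,130]-.33
print('rim outer scene',rect(ray('scene',S([(77,142),(275,145),(313,312),(103,308)]),.156)))
print('housing scene',rect(ray('scene',S([(57,142),(291,143),(331,328),(80,328)]),.150)))
print('mouth top',rect(ray('top',T([(138,148),(268,184),(218,333),(85,297)]),.156)))
print('housing top',rect(ray('top',T([(131,132),(288,172),(232,360),(70,307)]),.150)))
for n,f,sl in(('top','top0',(130,240,270,360)),('scene','scene0',(215,305,270,380))):
    im=cv2.imread(f'pics/{f}.png');hsv=cv2.cvtColor(im,cv2.COLOR_BGR2HSV)
    g=im.astype(int).min(2);m=np.zeros(g.shape,np.uint8)
    a,b,c,d=sl;sub=im[a:b,c:d]
    t,mm=cv2.threshold(cv2.cvtColor(sub,cv2.COLOR_BGR2GRAY),0,255,cv2.THRESH_BINARY_INV+cv2.THRESH_OTSU)
    cs,_=cv2.findContours(mm,0,1);k=max(cs,key=cv2.contourArea)[:,0]+[c,b*0+a]
    h=cv2.approxPolyDP(cv2.convexHull(k),4,True)[:,0]
    print('cover',n,t,h.tolist(),rect(ray(n,k,.013)))
# cover corners by hand (top crop)
print('cover hand',rect(ray('top',T([(568,37),(656,155),(548,230),(460,108)]),.013)))
print('cover handle top ends',ray('top',T([(536,92),(583,158)]),.055))
# stick felt: top crop corners z=.172 ; wood
print('stick top',rect(ray('top',T([(190,137),(222,137),(183,346),(148,344)]),.170)), ray('top',T([(206,136),(166,345)]),.170))
print('stick scene',rect(ray('scene',S([(125,110),(163,108),(238,325),(193,330)]),.170)))
print('felt/scene centre line',ray('scene',S([(144,109),(215,327)]),.170))
I=lambda p:np.array(p)/[3.3,3.5]+[215-455/3.3,175]-.35
print('iso box scene',rect(ray('scene',I([(505,60),(622,62),(617,160),(497,157)]),.060)))
print('iso plate', ray('scene',I([(510,103),(606,103),(558,66),(558,144)]),.066))
print('iso handle',ray('scene',I([(560,38),(545,100)]),.102))
E
```

```text
rim outer scene ((457.46295166015625, 392.7428894042969), (141.5335693359375, 161.92984008789062), 75.23950958251953)
housing scene ((459.33746337890625, 392.2084045410156), (168.80343627929688, 185.1902618408203), 74.73869323730469)
mouth top ((452.89202880859375, 393.72113037109375), (139.3768310546875, 159.86593627929688), 74.07334899902344)
housing top ((450.12603759765625, 393.26434326171875), (172.82281494140625, 197.56509399414062), 75.50201416015625)
cover top 96.0 [[359, 207], [359, 237], [339, 239]] ((423.6849670410156, -118.58149719238281), (55.869510650634766, 126.09435272216797), 63.13845443725586)
cover scene 161.0 [[319, 224], [373, 262], [334, 304], [317, 297], [277, 261]] ((610.7340698242188, 9.099853515625), (177.36984252929688, 159.57720947265625), 35.38034439086914)
cover hand ((602.5625610351562, 12.460578918457031), (173.0342559814453, 148.4874267578125), 35.47968673706055)
cover handle top ends [[ 0.6366  0.036   0.055 ]
 [ 0.5617 -0.0158  0.055 ]]
stick top ((451.499267578125, 381.4486083984375), (34.44297790527344, 215.835693359375), 82.45936584472656) [[0.5573 0.3664 0.17  ]
 [0.3458 0.3949 0.17  ]]
stick scene ((458.2254638671875, 379.16400146484375), (30.05535125732422, 212.73236083984375), 80.92830657958984)
felt/scene centre line [[0.3533 0.3966 0.17  ]
 [0.5617 0.3624 0.17  ]]
iso box scene ((434.4991149902344, -149.06956481933594), (94.84339141845703, 88.20428466796875), 75.55986785888672)
iso plate [[ 0.4257 -0.1846  0.066 ]
 [ 0.4421 -0.1146  0.066 ]
 [ 0.4001 -0.145   0.066 ]
 [ 0.4701 -0.1544  0.066 ]]
iso handle [[ 0.406  -0.14    0.102 ]
 [ 0.4589 -0.1579  0.102 ]]
```

Checks pass: rim 162x142 gives the tank at (0.456,0.393), yaw −15°. The cover is at (0.603,0.012), yaw 35°, and the stick at about (0.458,0.380), yaw −9°, with its felt up. I'll move to hover over the tank and refine with the wrist camera.

```bash
cat > go.py <<'E'
# usage: go.py x y z toolx_angle_deg  -> jog numbers (tool pointing down)
import sys;from h import *
x,y,z,a=map(float,sys.argv[1:5]);o=manip.get_obs();q=R.from_quat(o['tool_rot']);a=np.radians(a)
t=R.from_matrix(np.c_[[np.cos(a),np.sin(a),0],[np.sin(a),-np.cos(a),0],[0,0,-1]])
m=q.as_matrix();print('t',o['clock'],'pos',o['eef_pos'].round(4),'ang',round(float(np.degrees(np.arctan2(m[1,0],m[0,0]))),2),'j6',o['joint_pos'][5].round(2),'F',o['force'].round(1),'open',round(o['opening'],4))
print('txyz',(q.inv().apply(np.array([x,y,z])-o['eef_pos'])*1000).round(1),'w',np.degrees((q.inv()*t).as_rotvec()).round(1))
E
python3 - <<'E'
from h import *
print('jar',ray('top',[[273,217]],.085),'bottle',ray('scene',[[453,308]],0.0),'wheel',ray('top',[[390,137]],.02))
E
python3 go.py .458 .38 .33 171
```

```text
jar [[0.44188058 0.14615982 0.085     ]] bottle [[0.78345317 0.26385552 0.        ]] wheel [[ 0.72952967 -0.24228888  0.02      ]]
t 0.1 pos [ 0.2105 -0.4807  0.2382] ang 23.65 j6 -0.22 F [-0.7  0.4 -1.1] open 0.0882
txyz [ 571.9 -689.3  -90.8] w [-0.000e+00 -1.000e-01 -1.474e+02]
```

Request:
jog_arm:
  increments:
    - {"tz": -60}
    - {"tx": 60, "ty": -70, "tz": -95, "wz": -15}
    - {"tx": 573, "ty": -689, "tz": -95, "wz": -147}
    - {"tx": 573, "ty": -689, "tz": -95, "wz": -147}
    - {"tx": 573, "ty": -689, "tz": -95, "wz": -147}
    - {"tx": 573, "ty": -689, "tz": -95, "wz": -147}
    - {"tx": 573, "ty": -689, "tz": -95, "wz": -147}
    - {"tx": 573, "ty": -689, "tz": -95, "wz": -147}
    - {"tx": 573, "ty": -689, "tz": -95, "wz": -147}
    - {"tx": 573, "ty": -689, "tz": -95, "wz": -147}
  fingers: 0

```text
schema error: expected keys tx, ty, tz, wx, wy, wz
```

```bash
python3 go.py .458 .38 .33 171
```

```text
t 0.1 pos [ 0.2105 -0.4807  0.2382] ang 23.65 j6 -0.22 F [-0.7  0.4 -1.1] open 0.0882
txyz [ 571.9 -689.3  -90.8] w [-0.000e+00 -1.000e-01 -1.474e+02]
```

Request:
jog_arm:
  increments:
    - {"tx": 0, "ty": 0, "tz": -60, "wx": 0, "wy": 0, "wz": 0}
    - {"tx": 60, "ty": -70, "tz": -95, "wx": 0, "wy": 0, "wz": -15}
    - {"tx": 573, "ty": -689, "tz": -95, "wx": 0, "wy": 0, "wz": -147}
    - {"tx": 573, "ty": -689, "tz": -95, "wx": 0, "wy": 0, "wz": -147}
    - {"tx": 573, "ty": -689, "tz": -95, "wx": 0, "wy": 0, "wz": -147}
    - {"tx": 573, "ty": -689, "tz": -95, "wx": 0, "wy": 0, "wz": -147}
    - {"tx": 573, "ty": -689, "tz": -95, "wx": 0, "wy": 0, "wz": -147}
    - {"tx": 573, "ty": -689, "tz": -95, "wx": 0, "wy": 0, "wz": -147}
    - {"tx": 573, "ty": -689, "tz": -95, "wx": 0, "wy": 0, "wz": -147}
    - {"tx": 573, "ty": -689, "tz": -95, "wx": 0, "wy": 0, "wz": -147}
  fingers: 0

```text
clock: 1.35
eef_pos: [0.3657, 0.0577, 0.3287]
tool_rot: [0.495, 0.869, 0.0, -0.0]
force: [0.1, -0.9, 0.8]
opening: 0.0875
```

```bash
python3 go.py .458 .38 .33 171
```

```text
t 1.35 pos [0.3657 0.0577 0.3287] ang 120.69 j6 -0.7 F [ 0.1 -0.9  0.8] open 0.0875
txyz [230.  243.8  -1. ] w [  0.1  -0.  -50.3]
```

Request:
jog_arm:
  increments:
    - {"tx": 230, "ty": 244, "tz": -1, "wx": 0, "wy": 0, "wz": -50}
    - {"tx": 230, "ty": 244, "tz": -1, "wx": 0, "wy": 0, "wz": -50}
    - {"tx": 230, "ty": 244, "tz": -1, "wx": 0, "wy": 0, "wz": -50}
    - {"tx": 230, "ty": 244, "tz": -1, "wx": 0, "wy": 0, "wz": -50}
    - {"tx": 230, "ty": 244, "tz": -1, "wx": 0, "wy": 0, "wz": -50}
    - {"tx": 230, "ty": 244, "tz": -1, "wx": 0, "wy": 0, "wz": -50}
    - {"tx": 230, "ty": 244, "tz": -1, "wx": 0, "wy": 0, "wz": -50}
    - {"tx": 230, "ty": 244, "tz": -1, "wx": 0, "wy": 0, "wz": -50}
    - {"tx": 230, "ty": 244, "tz": -1, "wx": 0, "wy": 0, "wz": -50}

```text
clock: 2.48
eef_pos: [0.4582, 0.3791, 0.3305]
tool_rot: [0.082, 0.997, 0.001, 0.0]
force: [-0.4, 0.7, 0.1]
opening: 0.0884
```

```bash
python3 - <<'E'
from h import *
o=manip.get_obs();print(o['eef_pos'],o['tool_rot']);im=manip.camera('wrist')[:,:,::-1];cv2.imwrite('pics/w1.png',im)
t=manip.camera('top')[:,:,::-1];cv2.imwrite('pics/top1.png',t)
cv2.imwrite('pics/w1b.png',cv2.convertScaleAbs(cv2.resize(im,(800,500)),alpha=1.3))
np.save('o1.npy',np.r_[o['eef_pos'],o['tool_rot']])
E
```

```text
[0.45815343 0.37911632 0.33050431] [8.16979067e-02 9.96656934e-01 5.40735399e-04 3.40811734e-04]
```

View pics/w1b.png

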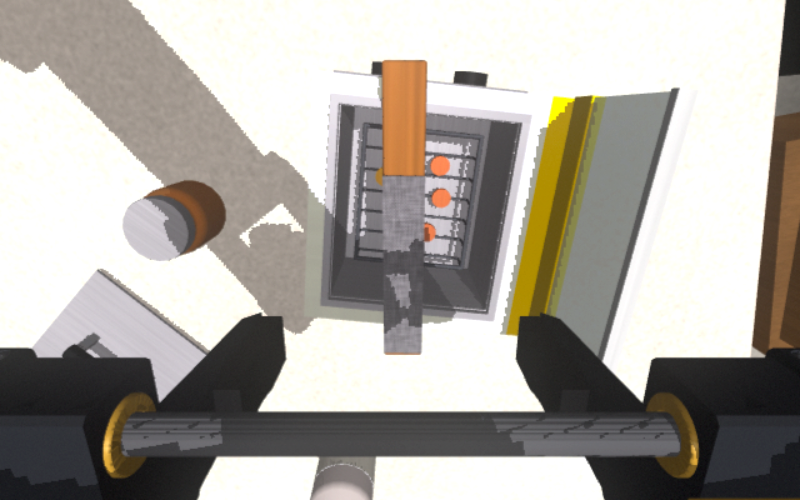

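```bash
python3 - <<'E'
from h import *
v=np.load('o1.npy');o=dict(eef_pos=v[:3],tool_rot=v[3:])
W=lambda p:np.array(p)*.8-.1
print('rim outer',rect(ray('wrist',W([(332,94),(531,114),(496,319),(321,306)]),.156,o)))
print('mouth',rect(ray('wrist',W([(339,104),(521,121),(490,312),(331,300)]),.156,o)))
P=ray('wrist',W([(384,60),(426,61)]),.168,o);Q=ray('wrist',W([(385,350),(421,350)]),.172,o)
print('stick',P,Q,(P.mean(0)+Q.mean(0))/2,np.degrees(np.arctan2(*(Q.mean(0)-P.mean(0))[[1,0]])),np.linalg.norm((P.mean(0)-Q.mean(0))[:2]))
E
python3 go.py .458 .379 .160 171
```

```text
rim outer ((452.50616455078125, 394.3428039550781), (142.65866088867188, 161.5659942626953), 75.78290557861328)
mouth ((452.9345397949219, 395.3784484863281), (128.98065185546875, 149.46641540527344), 75.711181640625)
stick [[0.34324592 0.38736176 0.168     ]
 [0.34826012 0.41429308 0.168     ]] [[0.55216975 0.35154407 0.172     ]
 [0.55681981 0.37978145 0.172     ]] [0.4501239  0.38324509 0.17      ] -9.562272104778836 0.21168295831072179
t 2.575 pos [0.4582 0.3793 0.3305] ang 170.64 j6 -0.91 F [0.5 0.3 0.2] open 0.0879
txyz [  0.2  -0.6 170.5] w [ 0.1  0.  -0.4]
```

Request:
jog_arm:
  increments:
    - {"tx": 5.5, "ty": -1.5, "tz": 40, "wx": 0, "wy": 0, "wz": 0}
    - {"tx": 5.5, "ty": -1.5, "tz": 80, "wx": 0, "wy": 0, "wz": 0}
    - {"tx": 5.5, "ty": -1.5, "tz": 120, "wx": 0, "wy": 0, "wz": 0}
    - {"tx": 5.5, "ty": -1.5, "tz": 145, "wx": 0, "wy": 0, "wz": 0}
    - {"tx": 5.5, "ty": -1.5, "tz": 160, "wx": 0, "wy": 0, "wz": 0}
    - {"tx": 5.5, "ty": -1.5, "tz": 170, "wx": 0, "wy": 0, "wz": 0}
    - {"tx": 5.5, "ty": -1.5, "tz": 170, "wx": 0, "wy": 0, "wz": 0}
    - {"tx": 5.5, "ty": -1.5, "tz": 170, "wx": 0, "wy": 0, "wz": 0}

```text
clock: 3.58
eef_pos: [0.453, 0.3791, 0.1614]
tool_rot: [0.082, 0.997, 0.001, 0.001]
force: [-0.4, -0.3, -0.3]
opening: 0.088
```

Request:
jog_arm:
  increments:
    - {"tx": 0, "ty": 0, "tz": 0, "wx": 0, "wy": 0, "wz": 0}
    - {"tx": 0, "ty": 0, "tz": 0, "wx": 0, "wy": 0, "wz": 0}
    - {"tx": 0, "ty": 0, "tz": 0, "wx": 0, "wy": 0, "wz": 0}
    - {"tx": 0, "ty": 0, "tz": 0, "wx": 0, "wy": 0, "wz": 0}
    - {"tx": 0, "ty": 0, "tz": 0, "wx": 0, "wy": 0, "wz": 0}
    - {"tx": 0, "ty": 0, "tz": 0, "wx": 0, "wy": 0, "wz": 0}
    - {"tx": 0, "ty": 0, "tz": 0, "wx": 0, "wy": 0, "wz": 0}
    - {"tx": 0, "ty": 0, "tz": 0, "wx": 0, "wy": 0, "wz": 0}
  fingers: 200
  newtons: 25

```text
clock: 4.58
eef_pos: [0.453, 0.3791, 0.1614]
tool_rot: [0.082, 0.997, 0.001, 0.001]
force: [-0.4, -0.1, -0.2]
opening: 0.0296
```

```bash
python3 go.py .453 .3815 .30 170.6
```

```text
t 4.575 pos [0.453  0.3791 0.1614] ang 170.63 j6 -0.91 F [-0.4 -0.1 -0.2] open 0.0296
txyz [ 1.000e-01  2.600e+00 -1.386e+02] w [0.1 0.1 0. ]
```

Gripped, opening 29.6 mm. Next I lift it.

Request:
jog_arm:
  increments:
    - {"tx": 0, "ty": 0, "tz": -10, "wx": 0, "wy": 0, "wz": 0}
    - {"tx": 0, "ty": 0, "tz": -30, "wx": 0, "wy": 0, "wz": 0}
    - {"tx": 0, "ty": 0, "tz": -60, "wx": 0, "wy": 0, "wz": 0}
    - {"tx": 0, "ty": 0, "tz": -90, "wx": 0, "wy": 0, "wz": 0}
    - {"tx": 0, "ty": 0, "tz": -120, "wx": 0, "wy": 0, "wz": 0}
    - {"tx": 0, "ty": 0, "tz": -130, "wx": 0, "wy": 0, "wz": 0}
    - {"tx": 0, "ty": 0, "tz": -130, "wx": 0, "wy": 0, "wz": 0}

```text
clock: 5.45
eef_pos: [0.4527, 0.3789, 0.2913]
tool_rot: [0.082, 0.997, 0.001, 0.001]
force: [-0.4, 0.3, -1.1]
opening: 0.0296
```

```bash
python3 go.py .32 .02 .17 90
python3 - <<'E'
from h import *
im=manip.camera('wrist')[:,:,::-1];s=manip.camera('scene')[:,:,::-1]
cv2.imwrite('pics/g1.png',np.vstack([cv2.resize(im,(480,300)),cv2.resize(s,(480,300))]))
E
```

```text
t 5.45 pos [0.4527 0.3789 0.2913] ang 170.63 j6 -0.91 F [-0.4  0.3 -1.1] open 0.0296
txyz [  72.8 -376.   120.3] w [ 0.2  0.  80.6]
```

View pics/g1.png

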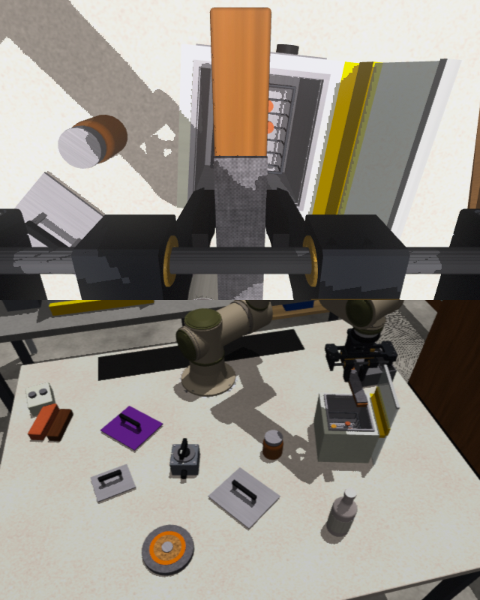

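The stick is held level and aligned, with its brown end at the top of the wrist view at about (240,80). Now I carry it to the free bench spot.

Request:
jog_arm:
  increments:
    - {"tx": 10, "ty": -50, "tz": 0, "wx": 0, "wy": 0, "wz": 8}
    - {"tx": 20, "ty": -105, "tz": 0, "wx": 0, "wy": 0, "wz": 18}
    - {"tx": 30, "ty": -160, "tz": 0, "wx": 0, "wy": 0, "wz": 28}
    - {"tx": 40, "ty": -215, "tz": 10, "wx": 0, "wy": 0, "wz": 38}
    - {"tx": 50, "ty": -270, "tz": 30, "wx": 0, "wy": 0, "wz": 48}
    - {"tx": 62, "ty": -325, "tz": 60, "wx": 0, "wy": 0, "wz": 58}
    - {"tx": 73, "ty": -376, "tz": 90, "wx": 0, "wy": 0, "wz": 68}
    - {"tx": 73, "ty": -376, "tz": 120, "wx": 0, "wy": 0, "wz": 78}
    - {"tx": 73, "ty": -376, "tz": 150, "wx": 0, "wy": 0, "wz": 81}
    - {"tx": 73, "ty": -376, "tz": 160, "wx": 0, "wy": 0, "wz": 81}

```text
clock: 6.8
eef_pos: [0.3182, 0.02, 0.1283]
tool_rot: [0.709, 0.705, -0.0, -0.002]
force: [0.4, -1.2, -1.0]
opening: 0.0301
```

```bash
python3 go.py .32 .02 .0055 90
```

```text
t 6.8 pos [0.3182 0.02   0.1283] ang 89.65 j6 -0.31 F [ 0.4 -1.2 -1. ] open 0.0301
txyz [ -0.2   2.2 122.8] w [-0.2 -0.1 -0.4]
```

Request:
jog_arm:
  increments:
    - {"tx": 0, "ty": 2, "tz": 40, "wx": 0, "wy": 0, "wz": 0}
    - {"tx": 0, "ty": 2, "tz": 75, "wx": 0, "wy": 0, "wz": 0}
    - {"tx": 0, "ty": 2, "tz": 100, "wx": 0, "wy": 0, "wz": 0}
    - {"tx": 0, "ty": 2, "tz": 112, "wx": 0, "wy": 0, "wz": 0}
    - {"tx": 0, "ty": 2, "tz": 116, "wx": 0, "wy": 0, "wz": 0}
    - {"tx": 0, "ty": 2, "tz": 119, "wx": 0, "wy": 0, "wz": 0}
    - {"tx": 0, "ty": 2, "tz": 121, "wx": 0, "wy": 0, "wz": 0}
    - {"tx": 0, "ty": 2, "tz": 122, "wx": 0, "wy": 0, "wz": 0}
    - {"tx": 0, "ty": 2, "tz": 122.5, "wx": 0, "wy": 0, "wz": 0}

```text
clock: 7.92
eef_pos: [0.3199, 0.0202, 0.0059]
tool_rot: [0.709, 0.705, -0.0, -0.002]
force: [0.4, 0.7, -0.7]
opening: 0.0293
```

```bash
python3 go.py .32 .02 .0055 90
```

```text
t 7.925 pos [0.3199 0.0202 0.0059] ang 89.65 j6 -0.3 F [ 0.4  0.7 -0.7] open 0.0293
txyz [-0.2  0.1  0.4] w [-0.2 -0.1 -0.3]
```

Request:
jog_arm:
  increments:
    - {"tx": 0, "ty": 0, "tz": 0.5, "wx": 0, "wy": 0, "wz": 0}
    - {"tx": 0, "ty": 0, "tz": 1, "wx": 0, "wy": 0, "wz": 0}
    - {"tx": 0, "ty": 0, "tz": 1, "wx": 0, "wy": 0, "wz": 0}

```text
clock: 8.3
eef_pos: [0.3199, 0.0202, 0.0053]
tool_rot: [0.709, 0.705, -0.0, -0.002]
force: [-3.2, 0.8, 13.2]
opening: 0.0295
```

Contact (13 N). I release it and retreat upward, with the fingers opening first.

Request:
jog_arm:
  increments:
    - {"tx": 0, "ty": 0, "tz": 0, "wx": 0, "wy": 0, "wz": 0}
    - {"tx": 0, "ty": 0, "tz": 0, "wx": 0, "wy": 0, "wz": 0}
    - {"tx": 0, "ty": 0, "tz": 0, "wx": 0, "wy": 0, "wz": 0}
    - {"tx": 0, "ty": 0, "tz": 0, "wx": 0, "wy": 0, "wz": 0}
    - {"tx": 0, "ty": 0, "tz": 0, "wx": 0, "wy": 0, "wz": 0}
    - {"tx": 0, "ty": 0, "tz": -20, "wx": 0, "wy": 0, "wz": 0}
    - {"tx": 0, "ty": 0, "tz": -70, "wx": 0, "wy": 0, "wz": 0}
    - {"tx": 0, "ty": 0, "tz": -130, "wx": 0, "wy": 0, "wz": 0}
    - {"tx": 0, "ty": 0, "tz": -190, "wx": 0, "wy": 0, "wz": 0}
    - {"tx": 0, "ty": 0, "tz": -200, "wx": 0, "wy": 0, "wz": 0}
  fingers: 0

```text
clock: 9.55
eef_pos: [0.3216, 0.0195, 0.2081]
tool_rot: [0.709, 0.705, 0.001, 0.001]
force: [0.1, 0.3, -1.1]
opening: 0.0879
```

```bash
python3 go.py .600 .0115 .24 215.3
```

```text
t 9.55 pos [0.3216 0.0195 0.2081] ang 89.67 j6 -0.3 F [ 0.1  0.3 -1.1] open 0.0879
txyz [ -6.4 278.6 -30.8] w [ 1.000e-01  3.000e-01 -1.256e+02]
```

Request:
jog_arm:
  increments:
    - {"tx": -6, "ty": 279, "tz": -31, "wx": 0, "wy": 0, "wz": -126}
    - {"tx": -6, "ty": 279, "tz": -31, "wx": 0, "wy": 0, "wz": -126}
    - {"tx": -6, "ty": 279, "tz": -31, "wx": 0, "wy": 0, "wz": -126}
    - {"tx": -6, "ty": 279, "tz": -31, "wx": 0, "wy": 0, "wz": -126}
    - {"tx": -6, "ty": 279, "tz": -31, "wx": 0, "wy": 0, "wz": -126}
    - {"tx": -6, "ty": 279, "tz": -31, "wx": 0, "wy": 0, "wz": -126}
    - {"tx": -6, "ty": 279, "tz": -31, "wx": 0, "wy": 0, "wz": -126}
    - {"tx": -6, "ty": 279, "tz": -31, "wx": 0, "wy": 0, "wz": -126}
    - {"tx": -6, "ty": 279, "tz": -31, "wx": 0, "wy": 0, "wz": -126}
    - {"tx": -6, "ty": 279, "tz": -31, "wx": 0, "wy": 0, "wz": -126}

```text
clock: 10.8
eef_pos: [0.6001, 0.0119, 0.2381]
tool_rot: [-0.152, 0.988, -0.0, -0.0]
force: [-1.1, 0.0, 0.1]
opening: 0.088
```

Request:
jog_arm:
  increments:
    - {"tx": 0, "ty": 0, "tz": 0, "wx": 0, "wy": 0, "wz": -15}
    - {"tx": 0, "ty": 0, "tz": 0, "wx": 0, "wy": 0, "wz": -15}
    - {"tx": 0, "ty": 0, "tz": 0, "wx": 0, "wy": 0, "wz": -15}
    - {"tx": 0, "ty": 0, "tz": 0, "wx": 0, "wy": 0, "wz": -15}

```text
clock: 11.3
eef_pos: [0.6, 0.012, 0.2372]
tool_rot: [-0.279, 0.96, 0.0, -0.001]
force: [-0.1, 0.4, -0.6]
opening: 0.0881
```

```bash
python3 go.py .600 .0115 .029 215.3
python3 - <<'E'
from h import *
o=manip.get_obs();np.save('o2.npy',np.r_[o['eef_pos'],o['tool_rot']])
im=manip.camera('wrist')[:,:,::-1];cv2.imwrite('pics/w2.png',im);cv2.imwrite('pics/w2b.png',cv2.convertScaleAbs(cv2.resize(im,(800,500)),alpha=.9))
E
```

```text
t 11.3 pos [0.6    0.012  0.2372] ang -147.66 j6 -2.31 F [-0.1  0.4 -0.6] open 0.0881
txyz [ -0.   -0.5 208.2] w [ 0.  -0.1 -3. ]
```

View pics/w2b.png

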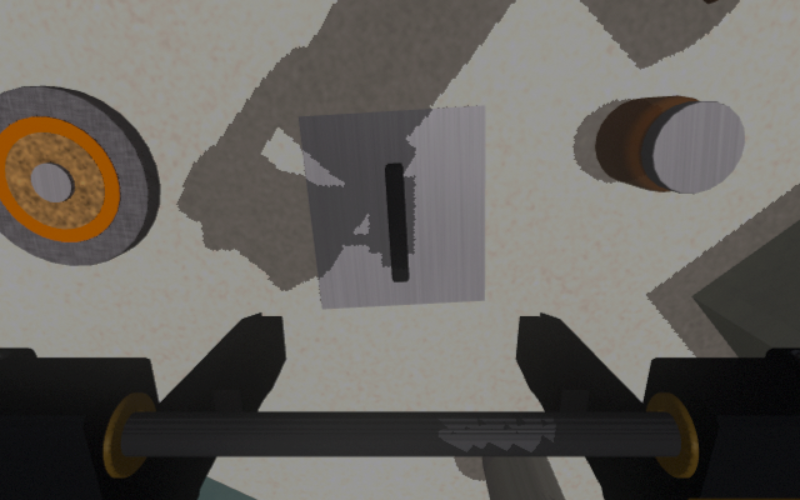

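```bash
python3 - <<'E'
from h import *
v=np.load('o2.npy');o=dict(eef_pos=v[:3],tool_rot=v[3:])
W=lambda p:np.array(p)*.8-.1
print('plate',rect(ray('wrist',W([(300,116),(485,106),(485,300),(322,308)]),.013,o)))
print('bar',rect(ray('wrist',W([(386,165),(402,164),(408,280),(393,281)]),.055,o)),rect(ray('wrist',W([(386,165),(402,164),(408,280),(393,281)]),.052,o)))
E
```

```text
plate ((602.0227661132812, 12.418045043945312), (171.08828735351562, 152.02622985839844), 35.45225524902344)
bar ((601.5662841796875, 11.454916000366211), (92.95426177978516, 12.191962242126465), 35.479496002197266) ((602.2158203125, 11.844350814819336), (93.80441284179688, 12.303460121154785), 35.4794807434082)
```

The plate measures 171x152 and the bar lies along 35.5°, centred at (0.602,0.012). Descending.

```bash
python3 go.py .602 .0122 .030 215.45
```

```text
t 11.35 pos [0.6    0.012  0.2374] ang -147.64 j6 -2.31 F [-0.9  0.3  0.6] open 0.0881
txyz [ -2.   -0.9 207.4] w [ 0.  -0.1 -3.1]
```

Request:
jog_arm:
  increments:
    - {"tx": -2, "ty": -1, "tz": 40, "wx": 0, "wy": 0, "wz": -3.1}
    - {"tx": -2, "ty": -1, "tz": 90, "wx": 0, "wy": 0, "wz": -3.1}
    - {"tx": -2, "ty": -1, "tz": 135, "wx": 0, "wy": 0, "wz": -3.1}
    - {"tx": -2, "ty": -1, "tz": 170, "wx": 0, "wy": 0, "wz": -3.1}
    - {"tx": -2, "ty": -1, "tz": 190, "wx": 0, "wy": 0, "wz": -3.1}
    - {"tx": -2, "ty": -1, "tz": 202, "wx": 0, "wy": 0, "wz": -3.1}
    - {"tx": -2, "ty": -1, "tz": 207, "wx": 0, "wy": 0, "wz": -3.1}
    - {"tx": -2, "ty": -1, "tz": 207, "wx": 0, "wy": 0, "wz": -3.1}
    - {"tx": -2, "ty": -1, "tz": 207, "wx": 0, "wy": 0, "wz": -3.1}

```text
clock: 12.48
eef_pos: [0.6025, 0.0121, 0.0312]
tool_rot: [-0.305, 0.953, -0.0, 0.0]
force: [-0.1, -1.3, -0.5]
opening: 0.0878
```

Request:
jog_arm:
  increments:
    - {"tx": 0, "ty": 0, "tz": 0, "wx": 0, "wy": 0, "wz": 0}
    - {"tx": 0, "ty": 0, "tz": 0, "wx": 0, "wy": 0, "wz": 0}
    - {"tx": 0, "ty": 0, "tz": 0, "wx": 0, "wy": 0, "wz": 0}
    - {"tx": 0, "ty": 0, "tz": 0, "wx": 0, "wy": 0, "wz": 0}
    - {"tx": 0, "ty": 0, "tz": 0, "wx": 0, "wy": 0, "wz": 0}
    - {"tx": 0, "ty": 0, "tz": 0, "wx": 0, "wy": 0, "wz": 0}
    - {"tx": 0, "ty": 0, "tz": 0, "wx": 0, "wy": 0, "wz": 0}
    - {"tx": 0, "ty": 0, "tz": 0, "wx": 0, "wy": 0, "wz": 0}
    - {"tx": 0, "ty": 0, "tz": 0, "wx": 0, "wy": 0, "wz": 0}
    - {"tx": 0, "ty": 0, "tz": 0, "wx": 0, "wy": 0, "wz": 0}
  fingers: 255
  newtons: 45

```text
clock: 13.72
eef_pos: [0.6026, 0.0119, 0.0312]
tool_rot: [-0.304, 0.953, -0.0, 0.0]
force: [1.3, -2.4, -1.4]
opening: 0.0129
```

Request:
jog_arm:
  increments:
    - {"tx": 0, "ty": 0, "tz": -10, "wx": 0, "wy": 0, "wz": 0}
    - {"tx": 0, "ty": 0, "tz": -40, "wx": 0, "wy": 0, "wz": 0}
    - {"tx": 0, "ty": 0, "tz": -90, "wx": 0, "wy": 0, "wz": 0}
    - {"tx": 0, "ty": 0, "tz": -140, "wx": 0, "wy": 0, "wz": 0}
    - {"tx": 0, "ty": 0, "tz": -190, "wx": 0, "wy": 0, "wz": 0}
    - {"tx": 0, "ty": 0, "tz": -225, "wx": 0, "wy": 0, "wz": 0}
    - {"tx": 0, "ty": 0, "tz": -240, "wx": 0, "wy": 0, "wz": 0}
    - {"tx": 0, "ty": 0, "tz": -245, "wx": 0, "wy": 0, "wz": 0}
    - {"tx": 0, "ty": 0, "tz": -245, "wx": 0, "wy": 0, "wz": 0}

```text
clock: 14.85
eef_pos: [0.6021, 0.0122, 0.2749]
tool_rot: [-0.304, 0.953, 0.0, -0.001]
force: [-1.0, -0.9, -5.7]
opening: 0.0135
```

```bash
python3 go.py .454 .394 .275 165.4
```

```text
t 14.85 pos [0.6021 0.0122 0.2749] ang -144.54 j6 -2.36 F [-1.  -0.9 -5.7] open 0.0135
txyz [-100.8  396.9    0. ] w [-0.  -0.1 50.1]
```

The cover is held: opening 13.5 mm, about 5 N. The TCP when seated should read 0.178. Next I transit to a waypoint short of the tank, finishing the yaw early.

Request:
jog_arm:
  increments:
    - {"tx": -5, "ty": 20, "tz": 0, "wx": 0, "wy": 0, "wz": 7}
    - {"tx": -15, "ty": 55, "tz": 0, "wx": 0, "wy": 0, "wz": 16}
    - {"tx": -27, "ty": 95, "tz": 0, "wx": 0, "wy": 0, "wz": 25}
    - {"tx": -35, "ty": 140, "tz": 0, "wx": 0, "wy": 0, "wz": 34}
    - {"tx": -42, "ty": 185, "tz": 0, "wx": 0, "wy": 0, "wz": 42}
    - {"tx": -46, "ty": 230, "tz": 0, "wx": 0, "wy": 0, "wz": 48}
    - {"tx": -50, "ty": 270, "tz": 0, "wx": 0, "wy": 0, "wz": 50.1}
    - {"tx": -53, "ty": 305, "tz": 0, "wx": 0, "wy": 0, "wz": 50.1}
    - {"tx": -53, "ty": 325, "tz": 0, "wx": 0, "wy": 0, "wz": 50.1}
    - {"tx": -53, "ty": 330, "tz": 0, "wx": 0, "wy": 0, "wz": 50.1}

```text
clock: 16.1
eef_pos: [0.4534, 0.312, 0.2744]
tool_rot: [0.127, 0.992, -0.001, -0.001]
force: [0.0, -0.8, -4.6]
opening: 0.0136
```

```bash
python3 go.py .454 .394 .275 165.4
python3 - <<'E'
from h import *
o=manip.get_obs();np.save('o3.npy',np.r_[o['eef_pos'],o['tool_rot']])
im=manip.camera('wrist')[:,:,::-1];cv2.imwrite('pics/w3.png',im);cv2.imwrite('pics/w3b.png',cv2.resize(im,(800,500)))
E
```

```text
t 16.1 pos [0.4534 0.312  0.2744] ang 165.42 j6 -0.93 F [ 0.  -0.8 -4.6] open 0.0136
txyz [20.  79.5 -0.7] w [-0.1 -0.1  0. ]
```

View pics/w3b.png

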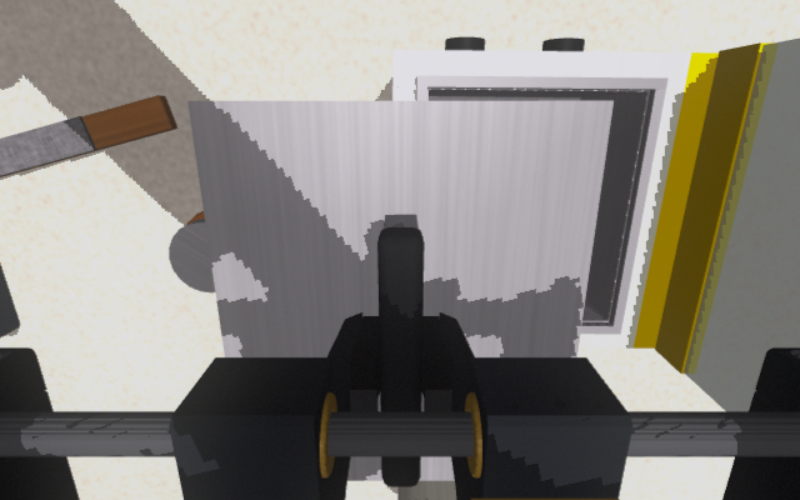

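```bash
python3 - <<'E'
from h import *
np.set_printoptions(precision=4,suppress=True)
v=np.load('o3.npy');o=dict(eef_pos=v[:3],tool_rot=v[3:])
W=lambda p:np.array(p)*.8-.1
ang=lambda a,b:np.degrees(np.arctan2(*(b-a)[[1,0]]))
P=ray('wrist',W([(189,101),(613,101),(579,357),(225,357)]),v[2]-.0312+.013,o);print('plate edge',P,'angs',ang(P[0],P[1]),ang(P[1],P[2]),ang(P[0],P[3]),np.linalg.norm(P[0]-P[1]))
m=R.from_quat(v[3:]).as_matrix();c=(P[0]+P[1])/2-m[:,0]*.086;print('cover centre from edge',c,'tcp',v[:3])
Q=ray('wrist',W([(417,77),(667,80),(627,347)]),.156,o);print('rim',Q,ang(Q[0],Q[1]),ang(Q[1],Q[2]),np.linalg.norm(Q[0]-Q[1]))
M=ray('wrist',W([(428,88),(656,91)]),.156,o)
a=np.radians(-14.6);tx=np.array([np.cos(a),np.sin(a),0]);ty=np.array([-np.sin(a),np.cos(a),0])
print('tank centre from corner',Q[1]+tx*.081-ty*.071,'mouth corners',M, M[1]+tx*.075-ty*.065, np.linalg.norm(M[0]-M[1]), ang(M[0],M[1]))
E
```

```text
plate edge [[0.351  0.2605 0.2562]
 [0.3889 0.4069 0.2562]
 [0.4898 0.3819 0.2562]
 [0.4517 0.2343 0.2562]] angs 75.48502596078838 -13.934329356419843 -14.576637326522064 0.15126196739045691
cover centre from edge [0.4532 0.312  0.256 ] tcp [0.4534 0.312  0.2744]
rim [[0.3573 0.3463 0.156 ]
 [0.3943 0.483  0.156 ]
 [0.5607 0.4449 0.156 ]] 74.84314783326943 -12.899028786367198 0.14155724953165277
tank centre from corner [0.4548 0.3939 0.156 ] mouth corners [[0.3645 0.351  0.156 ]
 [0.3986 0.4765 0.156 ]] [0.4548 0.3947 0.156 ] 0.13006038180936158 74.77821188140138
```

Request:
jog_arm:
  increments:
    - {"tx": 6, "ty": 25, "tz": 0, "wx": 0, "wy": 0, "wz": 0}
    - {"tx": 13, "ty": 50, "tz": 0, "wx": 0, "wy": 0, "wz": 0}
    - {"tx": 19.5, "ty": 70, "tz": 0, "wx": 0, "wy": 0, "wz": 0}
    - {"tx": 19.5, "ty": 79.5, "tz": 0, "wx": 0, "wy": 0, "wz": 0}
    - {"tx": 19.5, "ty": 79.5, "tz": 0, "wx": 0, "wy": 0, "wz": 0}
    - {"tx": 19.5, "ty": 79.5, "tz": 25, "wx": 0, "wy": 0, "wz": 0}
    - {"tx": 19.5, "ty": 79.5, "tz": 50, "wx": 0, "wy": 0, "wz": 0}
    - {"tx": 19.5, "ty": 79.5, "tz": 70, "wx": 0, "wy": 0, "wz": 0}
    - {"tx": 19.5, "ty": 79.5, "tz": 80, "wx": 0, "wy": 0, "wz": 0}
    - {"tx": 19.5, "ty": 79.5, "tz": 80, "wx": 0, "wy": 0, "wz": 0}

```text
clock: 17.4
eef_pos: [0.4548, 0.3931, 0.1944]
tool_rot: [0.127, 0.992, -0.001, -0.001]
force: [0.6, -0.1, -4.1]
opening: 0.0135
```

```bash
python3 go.py .4545 .394 .1785 165.4
```

```text
t 17.4 pos [0.4548 0.3931 0.1944] ang 165.35 j6 -0.8 F [ 0.6 -0.1 -4.1] open 0.0135
txyz [ 0.4  0.8 15.9] w [-0.1 -0.1 -0. ]
```

Request:
jog_arm:
  increments:
    - {"tx": 0.4, "ty": 0.8, "tz": 2, "wx": 0, "wy": 0, "wz": 0}
    - {"tx": 0.4, "ty": 0.8, "tz": 4, "wx": 0, "wy": 0, "wz": 0}
    - {"tx": 0.4, "ty": 0.8, "tz": 6, "wx": 0, "wy": 0, "wz": 0}
    - {"tx": 0.4, "ty": 0.8, "tz": 8, "wx": 0, "wy": 0, "wz": 0}
    - {"tx": 0.4, "ty": 0.8, "tz": 9.5, "wx": 0, "wy": 0, "wz": 0}
    - {"tx": 0.4, "ty": 0.8, "tz": 11, "wx": 0, "wy": 0, "wz": 0}
    - {"tx": 0.4, "ty": 0.8, "tz": 12, "wx": 0, "wy": 0, "wz": 0}

```text
clock: 18.27
eef_pos: [0.4545, 0.394, 0.1823]
tool_rot: [0.127, 0.992, -0.001, -0.001]
force: [-0.6, -1.0, -4.4]
opening: 0.0134
```

The lip is about 5 mm inside the mouth with no contact. I carry on gently to the rim.

Request:
jog_arm:
  increments:
    - {"tx": 0, "ty": 0, "tz": 1, "wx": 0, "wy": 0, "wz": 0}
    - {"tx": 0, "ty": 0, "tz": 2, "wx": 0, "wy": 0, "wz": 0}
    - {"tx": 0, "ty": 0, "tz": 3, "wx": 0, "wy": 0, "wz": 0}
    - {"tx": 0, "ty": 0, "tz": 3.5, "wx": 0, "wy": 0, "wz": 0}
    - {"tx": 0, "ty": 0, "tz": 4, "wx": 0, "wy": 0, "wz": 0}

```text
clock: 18.9
eef_pos: [0.4545, 0.394, 0.1783]
tool_rot: [0.128, 0.992, -0.001, -0.001]
force: [0.1, -0.6, -5.2]
opening: 0.0131
```

Request:
jog_arm:
  increments:
    - {"tx": 0, "ty": 0, "tz": 0.4, "wx": 0, "wy": 0, "wz": 0}
    - {"tx": 0, "ty": 0, "tz": 0.8, "wx": 0, "wy": 0, "wz": 0}
    - {"tx": 0, "ty": 0, "tz": 0.8, "wx": 0, "wy": 0, "wz": 0}

```text
clock: 19.27
eef_pos: [0.4546, 0.394, 0.1782]
tool_rot: [0.127, 0.992, -0.001, -0.001]
force: [-3.7, -2.7, 3.8]
opening: 0.013
```

Seated at z 0.1782 as predicted, and taking load. Release and rise.

Request:
jog_arm:
  increments:
    - {"tx": 0, "ty": 0, "tz": 0, "wx": 0, "wy": 0, "wz": 0}
    - {"tx": 0, "ty": 0, "tz": 0, "wx": 0, "wy": 0, "wz": 0}
    - {"tx": 0, "ty": 0, "tz": 0, "wx": 0, "wy": 0, "wz": 0}
    - {"tx": 0, "ty": 0, "tz": 0, "wx": 0, "wy": 0, "wz": 0}
    - {"tx": 0, "ty": 0, "tz": 0, "wx": 0, "wy": 0, "wz": 0}
    - {"tx": 0, "ty": 0, "tz": -15, "wx": 0, "wy": 0, "wz": 0}
    - {"tx": 0, "ty": 0, "tz": -50, "wx": 0, "wy": 0, "wz": 0}
    - {"tx": 0, "ty": 0, "tz": -100, "wx": 0, "wy": 0, "wz": 0}
    - {"tx": 0, "ty": 0, "tz": -125, "wx": 0, "wy": 0, "wz": 0}
    - {"tx": 0, "ty": 0, "tz": -125, "wx": 0, "wy": 0, "wz": 0}
  fingers: 0

```text
clock: 20.52
eef_pos: [0.4552, 0.3944, 0.3057]
tool_rot: [0.127, 0.992, 0.001, 0.001]
force: [0.6, 0.0, -1.3]
opening: 0.0885
```

```bash
python3 go.py .4345 -.1495 .26 164
python3 - <<'E'
from h import *
o=manip.get_obs()
im=manip.camera('wrist')[:,:,::-1];s=manip.camera('scene')[:,:,::-1]
cv2.imwrite('pics/g2.png',np.vstack([cv2.resize(im,(480,300)),cv2.resize(s[85:235,380:620],(480,300))]))
E
```

```text
t 20.525 pos [0.4552 0.3944 0.3057] ang 165.36 j6 -0.8 F [ 0.6  0.  -1.3] open 0.0885
txyz [-117.4 -531.5   44.9] w [0.1 0.1 1.4]
```

View pics/g2.png

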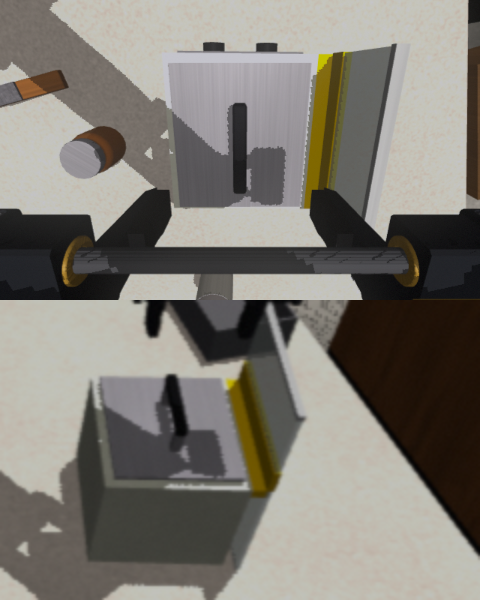

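The cover sits level and aligned on the tank, plate spanning (168,62)–(310,207) in the wrist view. Now to the isolator.

Request:
jog_arm:
  increments:
    - {"tx": -12, "ty": -55, "tz": 0, "wx": 0, "wy": 0, "wz": 0}
    - {"tx": -117, "ty": -531, "tz": 20, "wx": 0, "wy": 0, "wz": 1}
    - {"tx": -117, "ty": -531, "tz": 20, "wx": 0, "wy": 0, "wz": 1}
    - {"tx": -117, "ty": -531, "tz": 20, "wx": 0, "wy": 0, "wz": 1}
    - {"tx": -117, "ty": -531, "tz": 20, "wx": 0, "wy": 0, "wz": 1}
    - {"tx": -117, "ty": -531, "tz": 20, "wx": 0, "wy": 0, "wz": 1}
    - {"tx": -117, "ty": -531, "tz": 20, "wx": 0, "wy": 0, "wz": 1}
    - {"tx": -117, "ty": -531, "tz": 20, "wx": 0, "wy": 0, "wz": 1}
    - {"tx": -117, "ty": -531, "tz": 20, "wx": 0, "wy": 0, "wz": 1}
    - {"tx": -117, "ty": -531, "tz": 20, "wx": 0, "wy": 0, "wz": 1}

```text
clock: 21.88
eef_pos: [0.4326, -0.1516, 0.2816]
tool_rot: [0.138, 0.99, -0.0, -0.003]
force: [0.3, 0.1, -0.6]
opening: 0.0881
```

Request:
jog_arm:
  increments:
    - {"tx": 0, "ty": 0, "tz": 0, "wx": 0, "wy": 0, "wz": 0}

```text
clock: 22.0
eef_pos: [0.4323, -0.151, 0.2808]
tool_rot: [0.138, 0.99, 0.0, -0.004]
force: [-0.1, -0.2, 0.1]
opening: 0.0878
```

```bash
python3 go.py .4345 -.1495 .26 164
python3 - <<'E'
from h import *
o=manip.get_obs();np.save('o4.npy',np.r_[o['eef_pos'],o['tool_rot']])
im=manip.camera('wrist')[:,:,::-1];cv2.imwrite('pics/w4.png',im);cv2.imwrite('pics/w4b.png',cv2.convertScaleAbs(cv2.resize(im,(800,500)),alpha=1.5))
E
```

```text
t 22.0 pos [ 0.4323 -0.151   0.2808] ang 164.09 j6 -1.88 F [-0.1 -0.2  0.1] open 0.0878
txyz [-1.8  2.1 20.8] w [-0.  -0.4  0.1]
```

View pics/w4b.png

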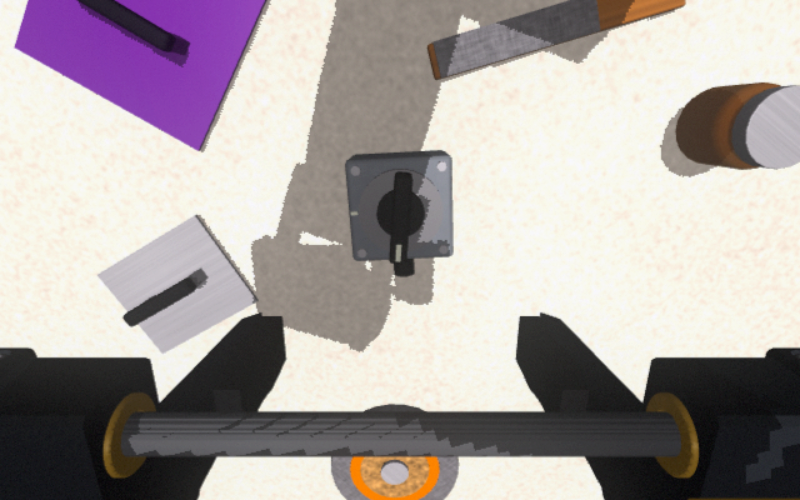

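```bash
python3 - <<'E'
from h import *
v=np.load('o4.npy');o=dict(eef_pos=v[:3],tool_rot=v[3:])
W=lambda p:np.array(p)*.8-.1
print('box',rect(ray('wrist',W([(347,156),(451,152),(453,257),(354,261)]),.06,o)))
B=ray('wrist',W([(402,172),(399,264)]),.102,o);print('bar',B,B.mean(0),np.linalg.norm(B[0]-B[1]),np.degrees(np.arctan2(*(B[0]-B[1])[[1,0]])))
E
```

```text
box ((426.965087890625, -149.04922485351562), (88.27445220947266, 91.74507141113281), 76.61141967773438)
bar [[ 0.39249278 -0.1387621   0.102     ]
 [ 0.46123291 -0.16065086  0.102     ]] [ 0.42686285 -0.14970648  0.102     ] 0.07214099824535995 162.33708778423625
```

```bash
python3 go.py .428 -.1495 .0725 162.6
```

```text
t 22.05 pos [ 0.4324 -0.1509  0.2808] ang 164.12 j6 -1.88 F [-0.3 -0.1  0.3] open 0.0887
txyz [  3.    0.4 208.3] w [-0.1 -0.4  1.5]
```

Request:
jog_arm:
  increments:
    - {"tx": 3, "ty": 0.4, "tz": 45, "wx": 0, "wy": -0.4, "wz": 1.5}
    - {"tx": 3, "ty": 0.4, "tz": 95, "wx": 0, "wy": -0.4, "wz": 1.5}
    - {"tx": 3, "ty": 0.4, "tz": 140, "wx": 0, "wy": -0.4, "wz": 1.5}
    - {"tx": 3, "ty": 0.4, "tz": 175, "wx": 0, "wy": -0.4, "wz": 1.5}
    - {"tx": 3, "ty": 0.4, "tz": 195, "wx": 0, "wy": -0.4, "wz": 1.5}
    - {"tx": 3, "ty": 0.4, "tz": 205, "wx": 0, "wy": -0.4, "wz": 1.5}
    - {"tx": 3, "ty": 0.4, "tz": 208, "wx": 0, "wy": -0.4, "wz": 1.5}
    - {"tx": 3, "ty": 0.4, "tz": 208, "wx": 0, "wy": -0.4, "wz": 1.5}
    - {"tx": 3, "ty": 0.4, "tz": 208, "wx": 0, "wy": -0.4, "wz": 1.5}

```text
clock: 23.18
eef_pos: [0.4283, -0.1496, 0.0734]
tool_rot: [0.151, 0.989, -0.001, 0.0]
force: [0.0, -0.0, -0.1]
opening: 0.0883
```

Request:
jog_arm:
  increments:
    - {"tx": 0, "ty": 0, "tz": 0, "wx": 0, "wy": 0, "wz": 0}
    - {"tx": 0, "ty": 0, "tz": 0, "wx": 0, "wy": 0, "wz": 0}
    - {"tx": 0, "ty": 0, "tz": 0, "wx": 0, "wy": 0, "wz": 0}
    - {"tx": 0, "ty": 0, "tz": 0, "wx": 0, "wy": 0, "wz": 0}
    - {"tx": 0, "ty": 0, "tz": 0, "wx": 0, "wy": 0, "wz": 0}
    - {"tx": 0, "ty": 0, "tz": 0, "wx": 0, "wy": 0, "wz": 0}
    - {"tx": 0, "ty": 0, "tz": 0, "wx": 0, "wy": 0, "wz": 0}
    - {"tx": 0, "ty": 0, "tz": 0, "wx": 0, "wy": 0, "wz": 0}
    - {"tx": 0, "ty": 0, "tz": 0, "wx": 0, "wy": 0, "wz": 0}
  fingers: 255
  newtons: 25

```text
clock: 24.3
eef_pos: [0.429, -0.1504, 0.0744]
tool_rot: [0.151, 0.989, -0.002, 0.001]
force: [-1.7, -2.8, 9.2]
opening: 0.014
```

```bash
python3 go.py .428 -.1495 .0725 76
```

```text
t 24.3 pos [ 0.429  -0.1504  0.0744] ang 162.62 j6 -1.86 F [-1.7 -2.8  9.2] open 0.014
txyz [1.2 0.6 1.9] w [ 0.   0.3 86.6]
```

Request:
jog_arm:
  increments:
    - {"tx": 0, "ty": 0, "tz": -1.5, "wx": 0, "wy": 0, "wz": 3}
    - {"tx": 0, "ty": 0, "tz": -1.5, "wx": 0, "wy": 0, "wz": 8}
    - {"tx": 0, "ty": 0, "tz": -1.5, "wx": 0, "wy": 0, "wz": 13}
    - {"tx": 0, "ty": 0, "tz": -1.5, "wx": 0, "wy": 0, "wz": 18}
    - {"tx": 0, "ty": 0, "tz": -1.5, "wx": 0, "wy": 0, "wz": 23}
    - {"tx": 0, "ty": 0, "tz": -1.5, "wx": 0, "wy": 0, "wz": 28}
    - {"tx": 0, "ty": 0, "tz": -1.5, "wx": 0, "wy": 0, "wz": 30}

```text
clock: 25.18
eef_pos: [0.4291, -0.1499, 0.0746]
tool_rot: [0.403, 0.915, -0.001, 0.001]
force: [8.0, 0.4, -17.0]
opening: 0.014
```

```bash
python3 go.py .428 -.1495 .0745 76
```

```text
t 25.175 pos [ 0.4291 -0.1499  0.0746] ang 132.52 j6 -1.34 F [  8.    0.4 -17. ] open 0.014
txyz [ 1.  -0.5  0.1] w [ 0.1  0.2 56.5]
```

Request:
jog_arm:
  increments:
    - {"tx": 0, "ty": 0, "tz": 0, "wx": 0, "wy": 0, "wz": 5}
    - {"tx": 0, "ty": 0, "tz": 0, "wx": 0, "wy": 0, "wz": 11}
    - {"tx": 0, "ty": 0, "tz": 0, "wx": 0, "wy": 0, "wz": 17}
    - {"tx": 0, "ty": 0, "tz": 0, "wx": 0, "wy": 0, "wz": 23}
    - {"tx": 0, "ty": 0, "tz": 0, "wx": 0, "wy": 0, "wz": 29}
    - {"tx": 0, "ty": 0, "tz": 0, "wx": 0, "wy": 0, "wz": 35}
    - {"tx": 0, "ty": 0, "tz": 0, "wx": 0, "wy": 0, "wz": 40}
    - {"tx": 0, "ty": 0, "tz": 0, "wx": 0, "wy": 0, "wz": 45}
    - {"tx": 0, "ty": 0, "tz": 0, "wx": 0, "wy": 0, "wz": 49}
    - {"tx": 0, "ty": 0, "tz": 0, "wx": 0, "wy": 0, "wz": 52}

```text
clock: 26.42
eef_pos: [0.43, -0.1497, 0.0745]
tool_rot: [0.764, 0.645, 0.001, 0.002]
force: [8.3, 2.4, -5.4]
opening: 0.0139
```

Request:
jog_arm:
  increments:
    - {"tx": 0, "ty": 0, "tz": 0, "wx": 0, "wy": 0, "wz": 1.5}
    - {"tx": 0, "ty": 0, "tz": 0, "wx": 0, "wy": 0, "wz": 3}
    - {"tx": 0, "ty": 0, "tz": 0, "wx": 0, "wy": 0, "wz": 4.5}
    - {"tx": 0, "ty": 0, "tz": 0, "wx": 0, "wy": 0, "wz": 4.5}

```text
clock: 26.92
eef_pos: [0.4302, -0.1497, 0.0745]
tool_rot: [0.788, 0.615, 0.001, 0.002]
force: [4.3, 1.3, -2.9]
opening: 0.0139
```

```bash
python3 go.py .428 -.1495 .0745 76; python3 -c "
from bench import manip;print(manip.get_obs()['moment'])"
```

```text
t 26.925 pos [ 0.4302 -0.1497  0.0745] ang 75.91 j6 -0.35 F [ 4.3  1.3 -2.9] open 0.0139
txyz [-0.4 -2.2  0. ] w [ 0.3  0.1 -0.1]
[ 0.14047928 -0.54897605  0.44019018]
```

Request:
jog_arm:
  increments:
    - {"tx": 0, "ty": 0, "tz": 0, "wx": 0, "wy": 0, "wz": 1.5}
    - {"tx": 0, "ty": 0, "tz": 0, "wx": 0, "wy": 0, "wz": 3}
    - {"tx": 0, "ty": 0, "tz": 0, "wx": 0, "wy": 0, "wz": 3}

```text
clock: 27.3
eef_pos: [0.4302, -0.1496, 0.0745]
tool_rot: [0.804, 0.594, 0.001, 0.002]
force: [3.8, 2.7, -2.3]
opening: 0.0141
```

```bash
python3 go.py .428 -.1495 .0745 76; python3 -c "
from bench import manip;print(manip.get_obs()['moment'])"
```

```text
t 27.3 pos [ 0.4302 -0.1496  0.0745] ang 72.89 j6 -0.3 F [ 3.8  2.7 -2.3] open 0.0141
txyz [-0.6 -2.1  0. ] w [ 0.3  0.  -3.1]
[ 0.37151232 -0.58612358  0.64676286]
```

Request:
jog_arm:
  increments:
    - {"tx": 0, "ty": 0, "tz": 0, "wx": 0, "wy": 0, "wz": 0}
    - {"tx": 0, "ty": 0, "tz": 0, "wx": 0, "wy": 0, "wz": 1.5}
    - {"tx": 0, "ty": 0, "tz": 0, "wx": 0, "wy": 0, "wz": 3}
    - {"tx": 0, "ty": 0, "tz": 0, "wx": 0, "wy": 0, "wz": 3}
  newtons: 45

```text
clock: 27.8
eef_pos: [0.4302, -0.1496, 0.0746]
tool_rot: [0.82, 0.573, 0.001, 0.002]
force: [4.4, 1.0, -1.4]
opening: 0.0144
```

```bash
python3 go.py .428 -.1495 .0745 76; python3 -c "
from bench import manip;print(manip.get_obs()['moment'])"
```

```text
t 27.8 pos [ 0.4302 -0.1496  0.0746] ang 69.89 j6 -0.24 F [ 4.4  1.  -1.4] open 0.0144
txyz [-0.6 -2.1  0.1] w [ 0.3  0.  -6.1]
[ 0.22353725 -0.60578398  1.0333811 ]
```

The moment has risen to 1.0 Nm and the jaws are being pried slightly wider, so the handle is at its stop. I release, rise and look.

Request:
jog_arm:
  increments:
    - {"tx": 0, "ty": 0, "tz": 0, "wx": 0, "wy": 0, "wz": -4}
    - {"tx": 0, "ty": 0, "tz": 0, "wx": 0, "wy": 0, "wz": -4}
    - {"tx": 0, "ty": 0, "tz": 0, "wx": 0, "wy": 0, "wz": -4}
    - {"tx": 0, "ty": 0, "tz": 0, "wx": 0, "wy": 0, "wz": -4}
    - {"tx": 0, "ty": 0, "tz": 0, "wx": 0, "wy": 0, "wz": -4}
    - {"tx": 0, "ty": 0, "tz": -20, "wx": 0, "wy": 0, "wz": -4}
    - {"tx": 0, "ty": 0, "tz": -70, "wx": 0, "wy": 0, "wz": -4}
    - {"tx": 0, "ty": 0, "tz": -130, "wx": 0, "wy": 0, "wz": -4}
    - {"tx": 0, "ty": 0, "tz": -180, "wx": 0, "wy": 0, "wz": -4}
    - {"tx": 0, "ty": 0, "tz": -200, "wx": 0, "wy": 0, "wz": -4}
  fingers: 0

```text
clock: 29.05
eef_pos: [0.4296, -0.1494, 0.2774]
tool_rot: [0.799, 0.601, 0.002, 0.004]
force: [0.9, 0.2, -1.3]
opening: 0.0884
```

```bash
python3 - <<'E'
from h import *
o=manip.get_obs();print(o['eef_pos'],o['clock']);np.save('o5.npy',np.r_[o['eef_pos'],o['tool_rot']])
im=manip.camera('wrist')[:,:,::-1];s=manip.camera('scene')[:,:,::-1];cv2.imwrite('pics/w5.png',im)
cv2.imwrite('pics/g3.png',np.vstack([cv2.convertScaleAbs(cv2.resize(im[50:250,160:480],(480,300)),alpha=1.4),cv2.resize(s,(480,300))]))
E
```

```text
[ 0.4296303  -0.14937753  0.27742136] 29.05
```

View pics/g3.png

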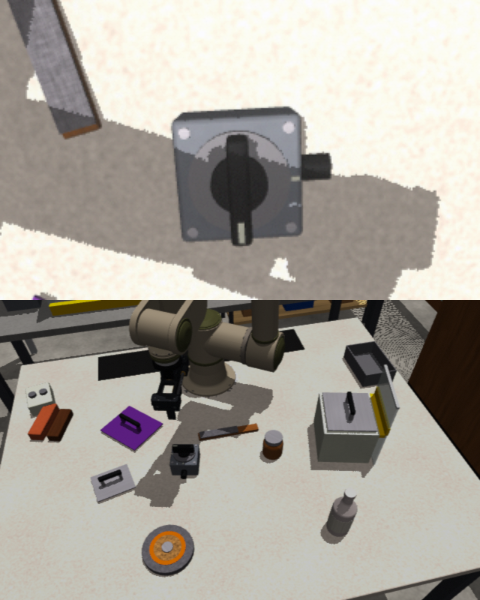

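```bash
python3 - <<'E'
from h import *
v=np.load('o5.npy');o=dict(eef_pos=v[:3],tool_rot=v[3:])
C=lambda p:np.array(p)/1.5+[160,50]-.2
print('box',rect(ray('wrist',C([(174,119),(300,114),(303,235),(182,242)]),.06,o)))
B=ray('wrist',C([(237.5,137),(241.5,244)]),.102,o);print(B.mean(0),np.degrees(np.arctan2(*(B[0]-B[1])[[1,0]])))
E
```

```text
box ((428.9007568359375, -149.45408630371094), (89.33905029296875, 89.41985321044922), 77.2654037475586)
[ 0.42938524 -0.1485704   0.102     ] 75.9820063230964
```

```bash
python3 -c "
from bench import manip;print(manip.job_done())"
```

```text
the job is handed in; nothing more can be done
None
```

The job is done and handed in at about 29 s of the 72 s allowed.

- **Buff stick:** it was lifted off the tank and lies flat, felt side up, on the free bench at about (0.32, 0.02). It was let go only after touching the bench at 13 N.
- **Cover:** the tank's own cover dropped into the mouth without catching. The tool stopped at z = 0.1782 against 0.1782 predicted for seated, and the pictures show the cover level and square on the tank.
- **Isolator:** with the cover on, I turned the handle clockwise until it met the stop, where the moment rose to 1.0 Nm. The last picture puts the bar at 76.0° and the box's "on" axis at about 77°, so they agree to within 1°, which is about the measuring error.
- **Other objects:** I touched none of them, and the last scene picture shows the small cover, jar, bottle, wheel and purple look-alike where they began. The arm is clear of everything.

Two readings did not go as expected. The scene camera put the isolator about 6 mm off from the wrist camera, and I used the wrist camera's figure. Closing on the handle pushed up on the tool with about 9 N, and 17 N showed while turning, both well under the limits.

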